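# Strap a copper tube into a bench jig

### The arm

A 6-joint arm with a two-finger parallel gripper is mounted at the origin on the work surface. World frame = base frame: x ahead of the robot, y to its left, z up, the work surface at z = 0. Lengths are in m, angles in rad, forces in N, time in s.
With the tool pointing down it reaches from about 0.35 to 0.925 m from the base axis. Payload 6.4 kg.
Tool frame: the origin (TCP) lies midway between the tips of the shut fingers; the grasp point (between the pads) lies 19 mm behind it (ctrl.tcp_to_grasp is the distance from the TCP to the grasp point, in m); z points along the fingers, y is the line along which they close (so a half turn about z gives the same grasp; the last joint's range is limited). The gripper opens to 94 mm and grips with 3 to 60 N. Pads are 16 mm wide; open, the fingers measure 119 mm over their backs; the gripper's body (75 mm by 177 mm) begins 78 mm behind the grasp point.
Start: joints at [-1.321, 0.245, 1.558, -0, 1.339, -0.174], TCP at [0.267, -0.593, 0.205] pointing down, gripper open.
Joint ranges: [-3.13, 3.13], [-1.02, 2.26], [0.13, 2.54], [-0.95, 4.09], [0.21, 2.88], [-2.74, 2.74]. Speed limits (rad/s): [2.57, 2.57, 3.14, 3.14, 3.14, 3.14].

### API

Orientations are given as a rotation vector (axis times angle).
In Python, from bench import telemetry, viewer, ctrl gives the robot as it stands. The module is installed in compiled form; this text tells all that it offers.
- The arm moves only by the tool servo_tool, never from a script. Its argument "plan" is a list of rows, each a list of 5 numbers: the finger opening in mm, from 0 to 94, then the shift along the tool's x, y, z in mm, then the turn about the tool's z in degrees. A call has 1 to 10 rows; each row is the pose to reach, as a shift and turn from the pose commanded when the call began, along the tool's axes at that moment; what a row does not reach only later rows make up. A row lasts 1/10 s, in which the tool goes at most 50 mm and 8.59 degrees, less where a joint would pass 70% of its speed; a pose out of reach is approached as far as the arm can. A call with a gripper value outside its range is refused whole. The fingers move at their own pace and stop on an object; the grip force is fixed at half the most. Time passes only in rows, so rows that repeat a pose let the fingers close. It gives the time, the measured TCP pose, the force, the opening and the grip force at its end, in the units of the state.
- telemetry.sense(): the state, without advancing time (a new reading comes with each control period).
- viewer.read_camera(name): name is "side" or "top" or "wrist"; returns the picture (384x512x3 uint8, red, green, blue); there is no depth.
- viewer.get_calibration(name): a dict with "mtx" (3x3 intrinsics, pixels), "rvec" (rotation vector, rad) and "tvec" (3), from world to camera coordinates, as OpenCV has them; the wrist camera has in their place "mount" (4x4, takes a point from camera to tool coordinates, whose origin is the TCP and whose axes are the flange's). Camera axes: x right, y down, z forward; pixel columns grow to the right and rows downward; lengths in m; the calibration is good to about 2 mm. A picture is of the moment at which its call begins: read the wrist's pose just before it. get_calibration takes no time and is no camera call.
- ctrl.sign_off(): hands the job in; it is judged then, once.
The state is a dict: "time": time; "joint_pos": joint angles; "joint_vel": joint speeds; "tau": joint torques, N m; "tool_pos": TCP position; "ee_rot": TCP orientation; "wrist_force": force on the tool from outside, world axes, zero at the start; "torque": the same for the moment, N m; "finger_gap": opening from 0.0 (shut) to 1.0 (fully open); "grasp_force": force on a finger pad.
Only numpy, scipy, OpenCV 4.12 (cv2) and the standard library are available. Lean on these libraries where they do the work, as an engineer would, in place of code of your own. Each camera call takes 0.05 s, during which the arm holds its last target. There are 200 camera calls.

### The job

Lay the copper tube in the two V-shaped saddles of the jig, centred so that it sticks out about equally beyond both saddles, then press both orange hinged straps down over it until each one snaps under its catch and stays shut. Keep clear of the little lamp that hangs over the rear strap, and leave everything else on the bench as it stands.

Things in the scene. Friction and masses are not known exactly. Their poses are not given: they have to be found in the camera images.
- tube_mid (a point): centre (half-way up and half-way along) of the loose copper tube, 22 mm in diameter, 200 mm long, about 0.18 kg, lying flat on the bench at the start; its own x axis runs along the tube, either end is the same
- jig: the fixed jig; origin on the bench under its middle. Jig frame, used below: x along the groove, from the front to the rear saddle, roughly away from the robot; y left; z up. Aluminium base plate 230 x 124 x 10 mm carrying two blue saddles at x = -60 (front) and +60 mm (rear), each 30 mm long in x, with a 45 degree V groove. Between the saddles only the base plate lies under the tube
- jig_centre (a point): where the middle of the seated tube's axis must lie: 45 mm above the bench, half-way between the saddles; axes as the jig. Saddle cheeks reach 53 mm above the bench, 22 to 37 mm either side of the axis, closed straps 62 mm, catches 70 mm
- front_saddle (a point): point of the tube's seated axis over the middle of the front saddle (x = -60 mm), 45 mm above the bench; axes as the jig
- rear_saddle (a point): point of the tube's seated axis over the middle of the rear saddle (x = +60 mm), 45 mm above the bench; axes as the jig
- front_hinge (a point): middle of the front strap's hinge pin: x = -60, y = +30 mm, 60 mm above the bench; the pin runs along x. Axes as the jig
- rear_hinge (a point): middle of the rear strap's hinge pin: x = +60, y = -30 mm, 60 mm above the bench; the pin runs along x. Axes as the jig
- front_strap (a joint): opening (rad) of the front strap, a stiff orange strip 24 mm wide in x, 4 mm thick, free edge 73 mm from its pin, hinged at +y. 0 = shut, level over the tube, free edge towards -y; 1.57 = upright; more leans outwards to +y; stop at 2.3. Spring and friction keep it where it stands above 1.4 and lift it up again when let go unlatched. Caught by its catch it rests at about 0.02
- rear_strap (a joint): the same for the rear strap, hinged at -y: free edge towards +y when shut, leaning outwards to -y beyond 1.57
- front_catch_nose (a point): 6 mm roller of the front strap's sprung steel catch, 18 mm long in x, 73 mm from the hinge pin on the other side of the groove, 66.5 mm above the bench (top 70 mm, inner face 70 mm from the pin). The strap's edge meets it at about 0.17 rad; about 9 N pressed down 50 mm from the pin snaps the strap past it. Press 40 to 62 mm from the pin, so as not to land on the catch
- rear_catch_nose (a point): the same for the rear strap
- front_press (a point): point on the front strap's upper (outer) face 52 mm from its hinge pin, mid-width; moves with the strap. Frame: z is the outer face's normal, -y points from the pin to the free edge
- rear_press (a point): the same point on the rear strap
- lamp_head (a point): centre of the fixed lamp's black head, a box 40 (its x) x 130 (y) x 20 mm (z), underside 178 mm above the bench, axes within 4 degrees of the jig's. Its front edge is about above the rear strap's mid-width, so that strap cannot be reached with the tool straight down: lean the tool 20 to 50 degrees, its body towards the jig's front. Post (204 mm tall) and round foot (radius 34 mm) 78 mm behind
- marker: bystander: black and red marker pen 125 x 14 x 12 mm lying beside the tube; origin under its middle, x along it
- glue: bystander: red glue bottle, 34 mm in diameter, 75 mm tall, standing beyond the tube's end; origin at the middle of its foot
- screwdriver: bystander: screwdriver with a yellow handle, 150 mm long, 26 mm thick, lying beside the jig; origin under its middle, x along it
- bearing: bystander: steel ring bearing, 40 mm in diameter, 14 mm high, lying beside the jig; origin at the middle of its underside
- tin: bystander: open steel tin, 64 mm in diameter, 40 mm high; origin at the middle of its foot
- plate: bystander: drilled aluminium plate 85 x 55 x 6 mm; origin at the middle of its underside
- bin_yellow: bystander: open yellow bin 110 x 85 x 55 mm; origin at the middle of its underside
There are look-alikes about, which are no part of the job. Of the things that look like the part that bears tube_mid, the largest one is meant.

How it is judged:
On the way, in this order (a step that is already met when the one before it is completed fails the run):
1. the tube lies in both saddles with the straps still open (distance between tube_mid and jig_centre below 0.022 m and z of tube_mid in the frame of jig_centre between -0.004 and 0.004 m and angle between the x axis of tube_mid and the x axis of jig_centre, either way round below 0.06 rad and value of joint each of front_strap, rear_strap above 0.5 rad), for 0.2 s.
2. one strap is snapped shut (value of joint any of front_strap, rear_strap below 0.05 rad), for 0.2 s.
At the end, for the whole second after the job is handed in: both straps are held shut by their catches (each within 0.05 rad of level), and the tube lies at rest in both saddles under them: its middle within 22 mm of the jig's centre along the groove and 4 mm across it and in height, its axis within 0.06 rad of the groove (value of joint each of front_strap, rear_strap below 0.05 rad and distance between tube_mid and jig_centre below 0.022 m and z of tube_mid in the frame of jig_centre between -0.004 and 0.004 m and y of tube_mid in the frame of jig_centre between -0.004 and 0.004 m and angle between the x axis of tube_mid and the x axis of jig_centre, either way round below 0.06 rad and linear speed of tube below 0.02 m/s); the robot touches nothing.
It fails at once if the lamp is struck or leaned on (more than 3 N) (contact force between lamp and anything else above 3 N).
It fails at once if a bystander is moved more than 25 mm (distance of any of marker, glue, screwdriver, bearing, tin, plate, bin_yellow from where it was at the start of the episode above 0.025 m).
It also fails if it takes over 72 s, if anything falls off the work surface, if the arm or the gripper's body presses on something with over 40 N, if the wrist force passes 120 N, or if a joint passes its speed limit or range.

## Working session

There is one attempt and no reset: what is moved stays moved. The work goes in short steps, Python scripts to look and compute and a tool call to move; the robot and the scene stay as the last step left them, time stands still between calls to the robot, and variables do not carry over. Pictures are saved under pics/ and viewed, at most 12 in all, crops included, and the job is handed in when it is done.

Besides the shell and the picture viewer there is one more tool, called after "Emit:" as a command line: name --pt "numbers of a row" for each row, then --argument value for the rest. servo_tool: Moves the arm, as the interface text tells. Its arguments: {"type":"object","properties":{"plan":{"type":"array","items":{"type":"array","items":{"type":"number"}}}},"required":["plan"]}

```bash
mkdir -p pics
cat > h.py <<'E'
import numpy as np, cv2
from bench import telemetry, viewer, ctrl
from scipy.spatial.transform import Rotation as R
def cam(n):
    c=viewer.get_calibration(n); K=np.array(c["mtx"],float)
    if "mount" in c:
        s=telemetry.sense(); T=np.eye(4); T[:3,:3]=R.from_rotvec(s["ee_rot"]).as_matrix(); T[:3,3]=s["tool_pos"]
        M=T@np.array(c["mount"]); return K,M[:3,:3],M[:3,3]
    Rm=cv2.Rodrigues(np.array(c["rvec"],float))[0]; return K,Rm.T,-Rm.T@np.array(c["tvec"],float).ravel()
def shot(n,name):
    C=cam(n); im=viewer.read_camera(n); cv2.imwrite(f"pics/{name}.png",im[:,:,::-1]); np.savez(f"pics/{name}.npz",K=C[0],R=C[1],p=C[2]); return im,C
def load(name):
    z=np.load(f"pics/{name}.npz"); return z["K"],z["R"],z["p"]
def ray(C,uv,z):
    K,Rm,p=C; d=Rm@np.linalg.solve(K,np.array([uv[0],uv[1],1.])); return p+d*(z-p[2])/d[2]
def proj(C,X):
    K,Rm,p=C; q=K@(Rm.T@(np.asarray(X,float)-p)); return q[:2]/q[2]
E
python3 - <<'E'
from h import *
for n in("top","side","wrist"):
    im,C=shot(n,n+"0"); print(n,C[2].round(3),C[1][:,2].round(2))
a=cv2.imread("pics/top0.png");cv2.imwrite("pics/top0b.png",cv2.resize(a,(800,600),interpolation=cv2.INTER_CUBIC))
s=telemetry.sense();print(s["time"],s["ee_rot"],ctrl.tcp_to_grasp,R.from_rotvec(s["ee_rot"]).as_matrix().round(3))
E
```

```text
top [0.458 0.073 1.158] [ 0.13 -0.   -0.99]
side [0.002 0.629 0.806] [ 0.55 -0.54 -0.64]
wrist [ 0.342 -0.557  0.383] [-0.26 -0.12 -0.96]
0.15 [-3.06995555e+00 -6.60490009e-01  4.19298987e-05] 0.0188 [[ 0.912  0.411 -0.   ]
 [ 0.411 -0.912  0.001]
 [ 0.    -0.001 -1.   ]]
```

View pics/top0b.png

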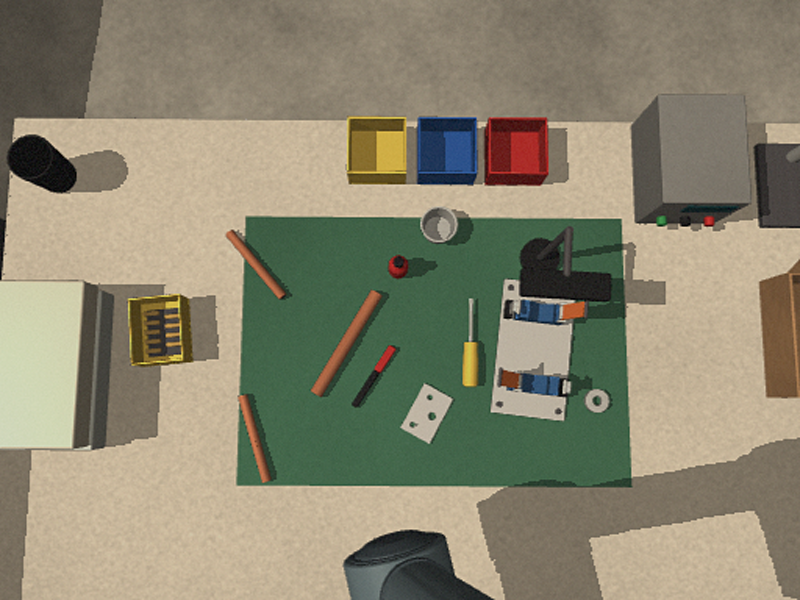

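View pics/side0.png

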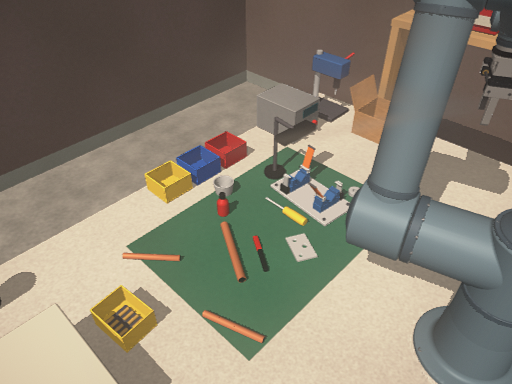

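The top view shows the tube at about (347,343) in the 800x600 picture, with the pen on its right and the glue bottle at its upper end (398,266). The two thinner look-alikes are at (255,263) and (256,438). The jig plate spans (491–576, 280–420), with the lamp head at (565,285) over its rear part. The side view confirms that both straps are up.

Run:
```python
from h import *
im=cv2.imread("pics/top0.png"); C=load("top0"); hsv=cv2.cvtColor(im,cv2.COLOR_BGR2HSV)
m=((hsv[...,0]<14)&(hsv[...,1]>90)&(hsv[...,2]>60)).astype(np.uint8)
for c in cv2.findContours(m,0,2)[0]:
    if cv2.contourArea(c)<40: continue
    r=cv2.minAreaRect(c); b=cv2.boxPoints(r); P=np.array([ray(C,q,.011)[:2] for q in b]); 
    e=[P[1]-P[0],P[2]-P[1]]; l=max(e,key=np.linalg.norm); print(np.round(r[0],1),P.mean(0).round(4),[round(np.linalg.norm(x),4) for x in e],"yaw",np.degrees(np.arctan2(l[1],l[0])).round(1))
w=((hsv[...,1]<40)&(hsv[...,2]>120)).astype(np.uint8); w[:,:300]=0;w[:,375:]=0;w[:170]=0;w[275:]=0
cs=sorted(cv2.findContours(cv2.morphologyEx(w,cv2.MORPH_CLOSE,np.ones((3,3))),0,2)[0],key=cv2.contourArea)
c=cs[-1]; print(cv2.contourArea(c), cv2.minAreaRect(c))
a=cv2.approxPolyDP(c,2,True)[:,0]; 
for q in a: print(q,ray(C,q+0.0,.01)[:2].round(4))
cv2.imwrite("pics/topc.png",cv2.resize(im[165:285,300:420],(800,800))[:, :][:600*4//3][:800])
crop=cv2.resize(im[165:285,290:420],None,fx=5,fy=5,interpolation=cv2.INTER_CUBIC); 
side=cv2.imread("pics/side0.png")[130:240,250:380]; s=cv2.resize(side,None,fx=5,fy=5,interpolation=cv2.INTER_CUBIC)
cv2.imwrite("pics/topc.png",crop);cv2.imwrite("pics/sidec.png",s)
```

```text
[162.5 280.1] [0.3879 0.2998] [np.float64(0.0149), np.float64(0.1466)] yaw -162.1
[326.2 242.3] [ 0.4872 -0.1287] [np.float64(0.0253), np.float64(0.0304)] yaw -101.0
[246.  229.2] [0.5208 0.083 ] [np.float64(0.0491), np.float64(0.014)] yaw -33.3
[366.5 198.6] [ 0.6042 -0.2384] [np.float64(0.0437), np.float64(0.0266)] yaw -82.5
[221.4 219.1] [0.5479 0.148 ] [np.float64(0.2011), np.float64(0.0208)] yaw -30.2
[254.5 170. ] [0.6801 0.0613] [np.float64(0.0297), np.float64(0.0383)] yaw -179.9
[162.9 168.5] [0.6831 0.308 ] [np.float64(0.0152), np.float64(0.1497)] yaw -139.5
[330.   96.5] [ 0.8874 -0.1459] [np.float64(0.111), np.float64(0.1232)] yaw 178.6
3462.5 ((342.20074462890625, 223.572998046875), (49.047119140625, 86.3453140258789), 5.946863174438477)
[323 179] [ 0.6567 -0.1231]
[314 263] [ 0.4332 -0.0958]
[360 268] [ 0.4208 -0.2163]
[361 252] [ 0.4624 -0.22  ]
[364 251] [ 0.465 -0.228]
[362 240] [ 0.4939 -0.2235]
[365 207] [ 0.5816 -0.234 ]
[358 202] [ 0.5949 -0.2156]
[359 195] [ 0.6138 -0.2188]
[367 192] [ 0.622  -0.2405]
[333 190] [ 0.6269 -0.1494]
[331 179] [ 0.6568 -0.1446]
```

View pics/topc.png

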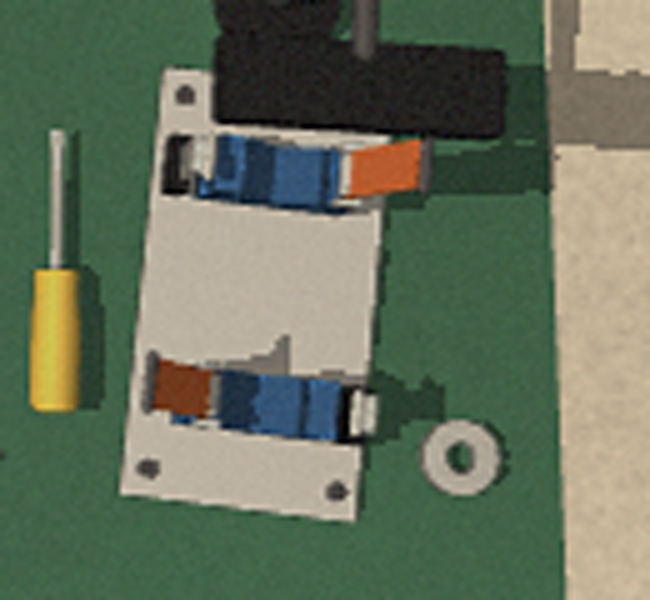

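Emit:
servo_tool --pt "94 0 0 0 0"

```text
time: 0.25
tool_pos: [0.2672, -0.5922, 0.2049]
ee_rot: [-3.07, -0.661, 0.0]
wrist_force: [0.4, -0.3, -0.5]
finger_gap: 0.998
grasp_force: 0.0
```

Emit:
servo_tool --pt "94 35 -35 0 5" --pt "94 70 -70 0 10" --pt "94 105 -105 0 16" --pt "94 140 -140 0 22" --pt "94 175 -175 0 28" --pt "94 210 -210 0 34" --pt "94 245 -245 0 39" --pt "94 280 -280 0 44" --pt "94 315 -315 0 49" --pt "94 350 -350 0 54.5"

```text
time: 1.25
tool_pos: [0.4427, -0.1276, 0.2057]
ee_rot: [3.031, -0.825, 0.001]
wrist_force: [1.0, -0.7, 0.1]
finger_gap: 0.999
grasp_force: 0.0
```

Run:
```python
from h import *
im,C=shot("wrist","w1"); s=telemetry.sense(); print(C[2],s["tool_pos"],s["ee_rot"])
cv2.imwrite("pics/w1b.png",cv2.resize(im[:,:,::-1],(800,600)))
```

```text
[ 0.51324928 -0.16954306  0.38466698] [ 0.44420939 -0.12157932  0.20555386] [-3.02873560e+00  8.19835318e-01 -1.01227497e-03]
```

View pics/w1b.png

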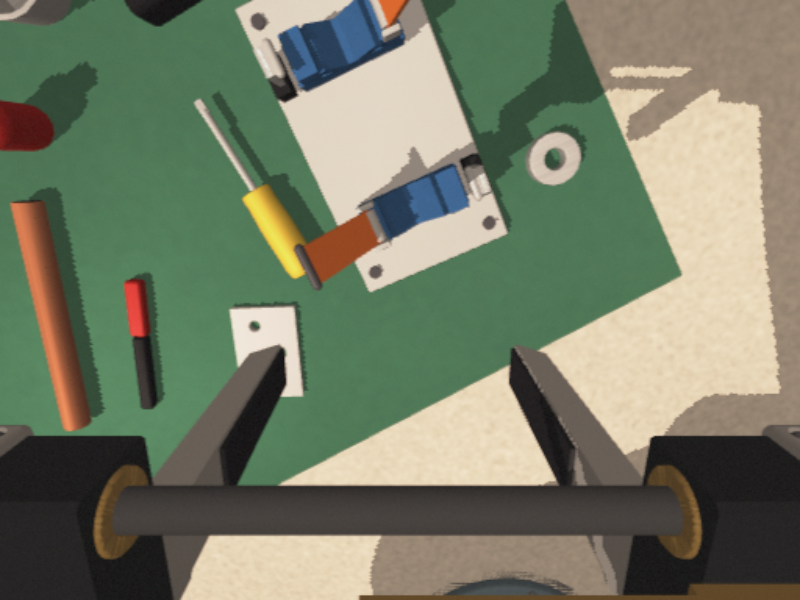

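The wrist view shows the jig plate corners at (235,10), (369,292) and (508,233), the front strap standing at (345,245), and the tube running from (28,203) to (77,428).

Run:
```python
from h import *
C=load("w1"); g=lambda u,v,z:ray(C,(u*.64,v*.64),z)[:2]
RL,FL,FR=g(235,10,.01),g(369,292,.01),g(508,233,.01); print(RL,FL,FR,np.linalg.norm(RL-FL),np.linalg.norm(FL-FR))
a=np.degrees(np.arctan2(*(RL-FL)[::-1])); b=np.degrees(np.arctan2(*(FR-FL)[::-1]))+90; print("yaw",a,b)
y=np.radians((2*a+b)/3); ex=np.array([np.cos(y),np.sin(y)]);ey=np.array([-ex[1],ex[0]])
print("ctr",FL+.115*ex-.062*ey,FR+.115*ex+.062*ey,RL-.115*ex-.062*ey)
# tube via mask
im=cv2.imread("pics/w1.png");h=cv2.cvtColor(im,cv2.COLOR_BGR2HSV);m=((h[...,0]<14)&(h[...,1]>90)&(h[...,2]>60)).astype(np.uint8)
for c in cv2.findContours(m,0,2)[0]:
    if cv2.contourArea(c)<1500: continue
    r=cv2.minAreaRect(c);P=np.array([ray(C,q,.014)[:2] for q in cv2.boxPoints(r)]);print(r,P.mean(0),P)
# lamp front edge in top image crop coords -> at z .198 (top face) 
T=load("top0"); f=lambda u,v,z:ray(T,(290+u/5,165+v/5),z)[:2]
for z in(.178,.198): print("lamp",z,f(215,120,z),f(500,137,z),f(217,37,z),f(505,52,z))
# strap free edges: rear tip right edge (428,150); front tip left (150,380)
s=telemetry.sense();print(s["tool_pos"])
```

```text
[ 0.65753971 -0.12114019] [ 0.43190393 -0.09419663] [ 0.41721631 -0.21654564] 0.22723877528051556 0.12322745662420853
yaw -6.809544039000898 -6.84542209314661
ctr [ 0.5387257  -0.16941705] [ 0.53876638 -0.16864385] [ 0.53598965 -0.16904198]
((32.88823699951172, 200.7470703125), (150.4412841796875, 21.150720596313477), 77.47119140625) [0.54548181 0.14839752] [[0.63778874 0.10916327]
 [0.62908598 0.08357161]
 [0.45292158 0.18531686]
 [0.46213094 0.21553834]]
lamp 0.178 [ 0.60454701 -0.11687359] [ 0.59741602 -0.24724732] [ 0.64315005 -0.11852735] [ 0.63690965 -0.25096236]
lamp 0.198 [ 0.60155873 -0.11299566] [ 0.5945733  -0.24070823] [ 0.63937382 -0.11461567] [ 0.63326079 -0.24434745]
[ 0.44420939 -0.12157932  0.20555386]
```

Emit:
servo_tool --pt "94 -5 -28 0 -8.5" --pt "94 -10 -57 0 -17" --pt "94 -15 -85 0 -25.5" --pt "94 -20 -114 0 -34" --pt "94 -24 -143 0 -42.5" --pt "94 -29 -171 0 -51" --pt "94 -34 -200 0 -59.5" --pt "94 -38 -228 0 -68" --pt "94 -43 -257 0 -76.5" --pt "94 -47 -285 0 -85"

```text
time: 2.3
tool_pos: [0.5455, 0.1414, 0.2054]
ee_rot: [-2.784, -1.455, 0.0]
wrist_force: [-1.0, 0.0, -0.1]
finger_gap: 0.999
grasp_force: 0.0
```

Emit:
servo_tool --pt "80 0 0 10 -8.5" --pt "70 0 0 20 -17" --pt "60 0 0 30 -25.5" --pt "60 0 0 40 -34" --pt "60 0 0 50 -42.5" --pt "60 0 0 60 -51" --pt "60 0 0 70 -59.5" --pt "60 0 0 75 -68" --pt "60 0 0 75 -76.5" --pt "60 0 0 75 -85"

```text
time: 3.3
tool_pos: [0.545, 0.1401, 0.13]
ee_rot: [-1.07, -2.953, 0.001]
wrist_force: [-0.4, 0.3, 0.3]
finger_gap: 0.634
grasp_force: 0.0
```

Emit:
servo_tool --pt "60 0 0 0 -5" --pt "60 0 0 0 -10" --pt "60 0 0 0 -10"

```text
time: 3.6
tool_pos: [0.5452, 0.1401, 0.1304]
ee_rot: [-0.819, -3.033, 0.0]
wrist_force: [0.5, -0.5, 0.4]
finger_gap: 0.636
grasp_force: 0.0
```

Run:
```python
from h import *
s=telemetry.sense();print(s["tool_pos"],s["ee_rot"],s["joint_pos"])
im,C=shot("wrist","w2")
h=cv2.cvtColor(im,cv2.COLOR_RGB2HSV);m=((h[...,0]<14)&(h[...,1]>90)&(h[...,2]>60)).astype(np.uint8)
for c in cv2.findContours(m,0,2)[0]:
    if cv2.contourArea(c)<1000: continue
    r=cv2.minAreaRect(c);P=np.array([ray(C,q,.014)[:2] for q in cv2.boxPoints(r)]);print(r,P.mean(0),P.tolist())
```

```text
[0.54523416 0.14012573 0.13035741] [-8.18721251e-01 -3.03283205e+00  1.13516378e-04] [ 5.01859981e-02  1.24047311e-01  1.84114971e+00 -9.01061461e-06
  1.17660409e+00 -9.93271341e-01]
((451.4362487792969, 214.18490600585938), (130.10289001464844, 14.865175247192383), 19.025606155395508) [0.67771381 0.30611428] [[0.6276101220838206, 0.252892080530181], [0.6159725258194475, 0.2632060246547625], [0.7267348155239255, 0.3588589419203767], [0.7405377708949027, 0.34950007465637734]]
((264.0, 176.0), (192.0, 22.0), 90.0) [0.54855181 0.14961942] [[0.45515534114857165, 0.1911899015915701], [0.4654797711601707, 0.20886889279962625], [0.643030475864588, 0.1098963004760008], [0.6305416324854691, 0.08852257541138368]]
```

View pics/w2.png

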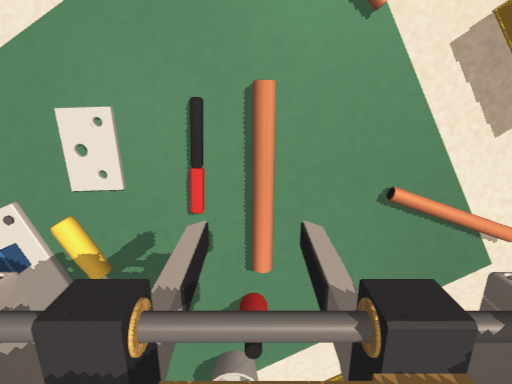

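The wrist view shows the tube upright in the picture at column 264, rows 80–272. It is parallel to the fingers and needs about +10 mm along tool y.

Emit:
servo_tool --pt "60 1 5 20 0" --pt "60 2 10 50 0" --pt "60 2 10 80 0" --pt "60 2 10 105 0" --pt "60 2 10 120 0" --pt "60 2 10 126 0" --pt "60 2 10 126 0"

```text
time: 4.35
tool_pos: [0.5485, 0.15, 0.0042]
ee_rot: [-0.82, -3.032, 0.0]
wrist_force: [-0.9, 0.1, 0.4]
finger_gap: 0.636
grasp_force: 0.0
```

Emit:
servo_tool --pt "15 0 0 0 0" --pt "10 0 0 0 0" --pt "10 0 0 0 0" --pt "10 0 0 0 0" --pt "10 0 0 0 0" --pt "10 0 0 0 0"

```text
time: 4.95
tool_pos: [0.5487, 0.15, 0.0047]
ee_rot: [0.819, 3.033, 0.0]
wrist_force: [-0.4, -1.1, 1.9]
finger_gap: 0.224
grasp_force: 30.0
```

Emit:
servo_tool --pt "10 0 0 -30 0" --pt "10 0 0 -80 0" --pt "10 0 0 -125 0" --pt "10 -12 -33 -155 -3" --pt "10 -26 -72 -165 -7" --pt "10 -41 -110 -165 -11" --pt "10 -55 -150 -165 -15" --pt "10 -70 -190 -165 -19" --pt "10 -84 -230 -165 -23" --pt "10 -98 -268 -165 -23.4"

```text
time: 5.95
tool_pos: [0.4974, -0.1323, 0.169]
ee_rot: [-0.185, -3.136, -0.001]
wrist_force: [0.7, 0.4, -2.2]
finger_gap: 0.225
grasp_force: 30.0
```

Emit:
servo_tool --pt "10 0 -15 0 0" --pt "10 0 -29 0 0" --pt "10 0 -32 0 0" --pt "10 0 -32 0 0"

```text
time: 6.35
tool_pos: [0.4946, -0.162, 0.1692]
ee_rot: [-0.186, -3.136, -0.001]
wrist_force: [-0.1, -0.3, -1.4]
finger_gap: 0.228
grasp_force: 30.0
```

```bash
cat > where.py <<'E'
from h import *
J=np.array([.538,-.169]);y=np.radians(-6.8);E=np.array([[np.cos(y),np.sin(y)],[-np.sin(y),np.cos(y)]])
if __name__=="__main__":
    s=telemetry.sense();M=R.from_rotvec(s["ee_rot"]).as_matrix();print(s["time"],"tcp",s["tool_pos"],"jig xy mm",(E@(s["tool_pos"][:2]-J)*1e3).round(1),"tool x ang",np.degrees(np.arctan2(M[1,0],M[0,0])).round(1),"F",np.round(s["wrist_force"],1))
    print(M.round(3).tolist(),np.round(s["joint_pos"],2))
E
python3 where.py
python3 - <<'E'
from h import *
shot("wrist","w3")
E
```

```text
6.35 tcp [ 0.49463216 -0.16199993  0.16920043] jig xy mm [-43.9   1.8] tool x ang 173.2 F [-0.1 -0.3 -1.4]
[[-0.993, 0.118, -0.0], [0.118, 0.993, 0.001], [0.0, 0.001, -1.0]] [-0.53 -0.02  1.92  0.    1.25 -1.99]
```

View pics/w3.png

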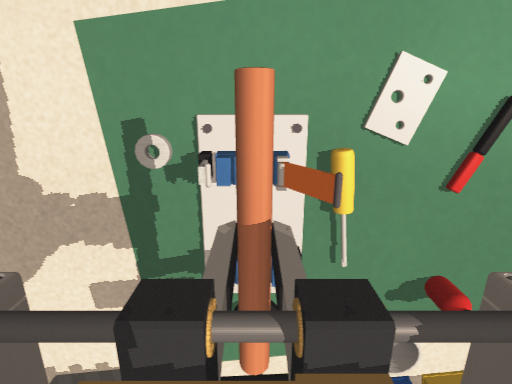

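The tube hangs parallel to the jig at column 255. Its front end is at row 70, and the plate's front corners are at (198,115) and (308,115).

Run:
```python
from where import *
C=load("w3")
for n,u,v,z in(("FR",197.5,115,.01),("FL",308,115,.01),("midscrew",252,128,.01),("tube end L",236,70,.176),("tube end R",274,70,.176),("strap tip",338,188,.125)):
    p=ray(C,(u,v),z)[:2];print(n,p.round(4),(E@(p-J)*1e3).round(1))
```

```text
FR [ 0.4178 -0.2149] [-113.9  -59.8]
FL [ 0.4324 -0.0942] [-113.7   61.8]
midscrew [ 0.439  -0.1571] [-99.8   0.1]
tube end L [ 0.3932 -0.1593] [-144.9   -7.5]
tube end R [ 0.3957 -0.139 ] [-144.9   13. ]
strap tip [ 0.4827 -0.0943] [-63.7  67.6]
```

Emit:
servo_tool --pt "10 0 0 20 0" --pt "10 0 -1 46 0" --pt "10 -15 -1 50 0" --pt "10 -30 -1 60 0" --pt "10 -45 -1 75 0" --pt "10 -45 -1 95 0" --pt "10 -45 -1 110 0" --pt "10 -45 -1 120 0" --pt "10 -45 -1 126 0" --pt "10 -45 -1 129 0"

```text
time: 7.4
tool_pos: [0.539, -0.1687, 0.0402]
ee_rot: [-0.186, -3.136, -0.0]
wrist_force: [-0.2, -1.0, -1.2]
finger_gap: 0.228
grasp_force: 30.0
```

Emit:
servo_tool --pt "10 0 0 1 0" --pt "10 0 0 1 0"

```text
time: 7.6
tool_pos: [0.5395, -0.1692, 0.0401]
ee_rot: [0.187, 3.135, -0.001]
wrist_force: [0.8, 0.1, -1.5]
finger_gap: 0.221
grasp_force: 30.0
```

```bash
python3 where.py
```

```text
7.6 tcp [ 0.53946525 -0.16922529  0.04005088] jig xy mm [ 1.5 -0.1] tool x ang 173.2 F [ 0.8  0.1 -1.5]
[[-0.993, 0.119, 0.001], [0.119, 0.993, -0.001], [-0.001, -0.0, -1.0]] [-0.5   0.26  1.87 -0.    1.01 -1.96]
```

Still carrying the weight of the tube. I lower it until contact, then open.

Emit:
servo_tool --pt "10 0 0 1 0" --pt "10 0 0 2 0" --pt "10 0 0 2 0"

```text
time: 7.9
tool_pos: [0.5396, -0.1694, 0.0387]
ee_rot: [0.186, 3.135, -0.001]
wrist_force: [-2.3, -0.4, 5.8]
finger_gap: 0.225
grasp_force: 30.0
```

Emit:
servo_tool --pt "26 0 0 0 0" --pt "30 0 0 0 0" --pt "34 0 0 0 0" --pt "36 0 0 0 0" --pt "36 0 0 0 0" --pt "36 0 0 -15 0" --pt "36 0 0 -45 0" --pt "36 0 0 -85 0" --pt "36 25 0 -115 0" --pt "36 70 0 -120 0"

```text
time: 8.9
tool_pos: [0.4728, -0.1627, 0.1637]
ee_rot: [0.184, 3.127, -0.008]
wrist_force: [-1.2, -0.9, 0.9]
finger_gap: 0.382
grasp_force: 0.0
```

Emit:
servo_tool --pt "36 30 0 0 0" --pt "36 30 0 0 0"

```text
time: 9.1
tool_pos: [0.4376, -0.1565, 0.1582]
ee_rot: [0.188, 3.135, -0.001]
wrist_force: [-0.2, -0.0, -0.9]
finger_gap: 0.381
grasp_force: 0.0
```

```bash
python3 where.py
python3 - <<'E'
from h import *
shot("wrist","w4");
for n in("top","side"):
    im,C=shot(n,n+"1")
t=cv2.imread("pics/top1.png")[165:285,290:420]; s=cv2.imread("pics/side1.png")[130:250,250:380]; w=cv2.imread("pics/w4.png")
f=lambda a:cv2.resize(a,(400,370),interpolation=cv2.INTER_CUBIC)
cv2.imwrite("pics/combo1.png",np.hstack([f(t),f(s)]))
E
```

```text
9.1 tcp [ 0.43762222 -0.15647113  0.15823049] jig xy mm [-101.2    0.6] tool x ang 173.1 F [-0.2 -0.  -0.9]
[[-0.993, 0.12, 0.0], [0.12, 0.993, -0.001], [-0.0, -0.0, -1.0]] [-0.59 -0.15  2.06 -0.    1.23 -2.04]
```

View pics/combo1.png

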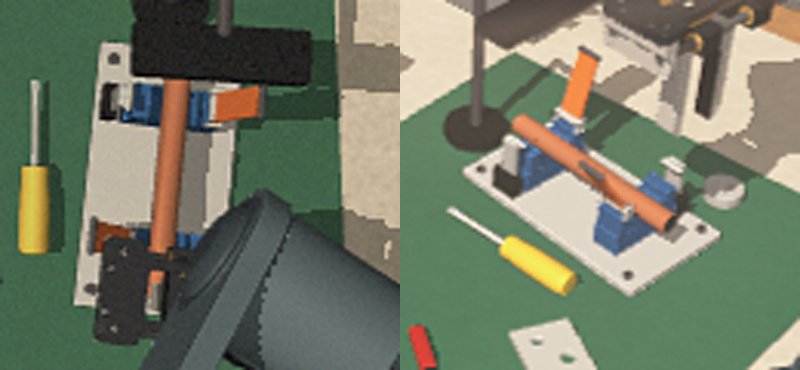

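The top and side views show the tube in both saddles, passing under the lamp, with the orange rear strap standing at (240,103). Next I swing the front strap over.

Emit:
servo_tool --pt "0 -20 45 0 0" --pt "0 -41 90 0 0" --pt "0 -41 100 5 0" --pt "0 -41 100 30 0" --pt "0 -41 100 55 0" --pt "0 -41 100 58 0" --pt "0 -41 85 58 0" --pt "0 -41 70 58 0" --pt "0 -41 55 58 0" --pt "0 -41 42 58 0"

```text
time: 10.25
tool_pos: [0.4859, -0.122, 0.1003]
ee_rot: [0.188, 3.135, -0.001]
wrist_force: [2.0, 1.5, -0.1]
finger_gap: 0.007
grasp_force: 0.6
```

Emit:
servo_tool --pt "0 0 -8 0 0" --pt "0 0 -16 0 0" --pt "0 0 -24 0 0" --pt "0 0 -30 2 0" --pt "0 0 -36 5 0" --pt "0 0 -42 9 0" --pt "0 0 -47 14 0" --pt "0 0 -52 20 0" --pt "0 0 -56 26 0" --pt "0 0 -59 31 0"

```text
time: 11.25
tool_pos: [0.4786, -0.1786, 0.0681]
ee_rot: [-0.188, -3.136, -0.003]
wrist_force: [-0.3, 9.0, 9.1]
finger_gap: 0.005
grasp_force: 5.1
```

```bash
python3 where.py
python3 - <<'E'
from h import *
shot("side","side2"); s=cv2.imread("pics/side2.png")[110:260,230:400]; cv2.imwrite("pics/s2.png",cv2.resize(s,None,fx=3,fy=3,interpolation=cv2.INTER_CUBIC))
E
```

```text
11.25 tcp [ 0.4785637  -0.17856286  0.0681114 ] jig xy mm [-57.9 -16.5] tool x ang 173.1 F [-0.3  9.   9.1]
[[-0.993, 0.119, -0.0], [0.119, 0.993, 0.002], [0.0, 0.002, -1.0]] [-0.58  0.1   2.    0.    1.04 -2.03]
```

View pics/s2.png

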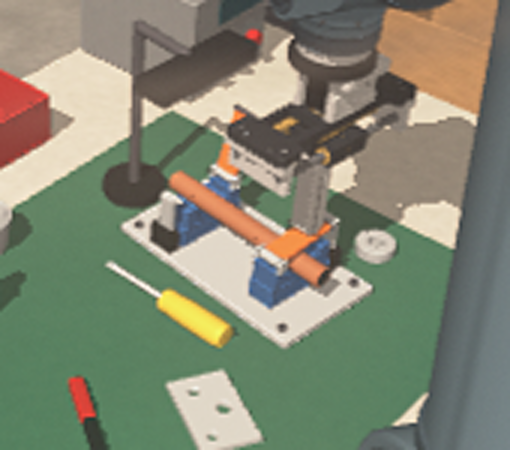

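The front strap (orange, at (300,245)) lies over the tube under the fingertips. I press it down.

Emit:
servo_tool --pt "0 0 0 2 0" --pt "0 0 0 4 0" --pt "0 0 0 6 0" --pt "0 0 0 8 0" --pt "0 0 0 9 0" --pt "0 0 0 9 0"

```text
time: 11.9
tool_pos: [0.4788, -0.1794, 0.0615]
ee_rot: [-0.186, -3.135, 0.001]
wrist_force: [-5.9, 2.4, 17.2]
finger_gap: 0.006
grasp_force: 8.3
```

Emit:
servo_tool --pt "0 0 0 -20 0" --pt "0 0 0 -60 0" --pt "0 0 0 -110 0" --pt "0 0 0 -160 0" --pt "0 0 0 -205 0" --pt "0 0 0 -240 0" --pt "0 -30 20 -240 0" --pt "0 -70 45 -240 0" --pt "0 -110 70 -240 0" --pt "0 -150 95 -240 0"

```text
time: 12.9
tool_pos: [0.6402, -0.1017, 0.299]
ee_rot: [0.187, 3.136, -0.001]
wrist_force: [0.4, -0.5, 0.1]
finger_gap: 0.004
grasp_force: 0.0
```

```bash
python3 - <<'E'
from h import *
for n in("top","side"): shot(n,n+"3")
t=cv2.imread("pics/top3.png")[165:285,290:420]; s=cv2.imread("pics/side3.png")[130:250,250:380]
f=lambda a:cv2.resize(a,(400,370),interpolation=cv2.INTER_CUBIC)
cv2.imwrite("pics/combo3.png",np.hstack([f(t),f(s)]))
E
python3 where.py
```

```text
13.0 tcp [ 0.64144828 -0.10015864  0.29641466] jig xy mm [94.6 80.6] tool x ang 173.4 F [-0.8  0.5 -0.3]
[[-0.993, 0.115, -0.003], [0.115, 0.993, 0.001], [0.003, 0.001, -1.0]] [-0.33  0.19  1.46  0.    1.5  -1.78]
```

View pics/combo3.png

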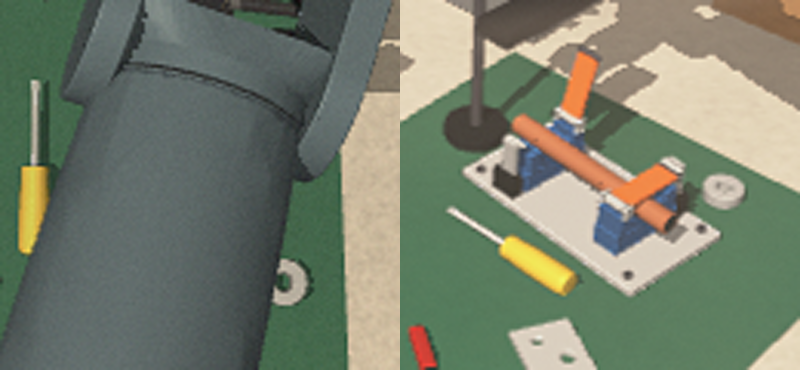

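Emit:
servo_tool --pt "0 -40 25 0 0" --pt "0 -80 50 0 0" --pt "0 -120 75 0 0" --pt "0 -160 100 0 0" --pt "0 -200 120 0 0" --pt "0 -240 140 0 0" --pt "0 -280 160 0 0" --pt "0 -320 180 0 0" --pt "0 -360 195 0 0" --pt "0 -400 195 0 0"

```text
time: 14.0
tool_pos: [0.9587, 0.042, 0.2712]
ee_rot: [0.183, 3.109, 0.005]
wrist_force: [-0.2, -0.4, 0.8]
finger_gap: 0.005
grasp_force: 0.0
```

```bash
python3 where.py
```

```text
14.0 tcp [0.95865877 0.04197294 0.27121158] jig xy mm [392.7 259.3] tool x ang 173.2 F [-0.2 -0.4  0.8]
[[-0.993, 0.117, 0.028], [0.118, 0.993, 0.002], [-0.027, 0.005, -1.0]] [-0.08  1.14  0.13  0.    1.84 -1.53]
```

The side view shows the front strap lying flat under its catch at (645,185) and the rear strap still up at (580,85). At the edge of its reach the arm is starting to lean, so I push further outwards to see whether the lean grows and stays.

Emit:
servo_tool --pt "0 -50 0 0 0" --pt "0 -100 0 0 0" --pt "0 -150 0 0 0" --pt "0 -200 0 0 0" --pt "0 -250 0 0 0" --pt "0 -300 0 0 0"

```text
time: 14.6
tool_pos: [0.9804, 0.0157, 0.2416]
ee_rot: [0.183, 3.065, 0.009]
wrist_force: [-0.8, -0.3, 0.1]
finger_gap: 0.005
grasp_force: 0.0
```

```bash
python3 where.py
```

```text
14.6 tcp [0.98035695 0.01571847 0.24164774] jig xy mm [417.4 235.8] tool x ang 173.2 F [-0.8 -0.3  0.1]
[[-0.99, 0.118, 0.072], [0.119, 0.993, 0.002], [-0.071, 0.01, -0.997]] [-0.1   1.18  0.13  0.01  1.77 -1.55]
```

Emit:
servo_tool --pt "0 50 0 0 0" --pt "0 100 0 0 0"

```text
time: 14.8
tool_pos: [0.9312, 0.0214, 0.2361]
ee_rot: [0.184, 3.065, 0.01]
wrist_force: [1.0, -1.0, 2.4]
finger_gap: -0.0
grasp_force: 0.0
```

```bash
python3 where.py
```

```text
14.8 tcp [0.93121754 0.02135726 0.23613243] jig xy mm [367.9 235.6] tool x ang 173.1 F [ 1.  -1.   2.4]
[[-0.99, 0.119, 0.071], [0.119, 0.993, 0.002], [-0.07, 0.01, -0.997]] [-0.1   0.91  0.57  0.01  1.59 -1.55]
```

The lean grows and stays, so I build up about 20 degrees this way, in free space above the bench.

Emit:
servo_tool --pt "0 -40 0 -30 0" --pt "0 -80 0 -60 0" --pt "0 -130 0 -60 0" --pt "0 -180 0 -60 0" --pt "0 -230 0 -60 0" --pt "0 -280 0 -60 0" --pt "0 -330 0 -60 0" --pt "0 -380 0 -60 0" --pt "0 -430 0 -60 0" --pt "0 -480 0 -60 0"

```text
time: 15.8
tool_pos: [0.9873, -0.0113, 0.2541]
ee_rot: [0.18, 3.029, 0.012]
wrist_force: [-0.7, 0.1, -0.6]
finger_gap: 0.003
grasp_force: 0.0
```

```bash
python3 where.py
```

```text
15.8 tcp [ 0.9872931  -0.01126781  0.25410332] jig xy mm [427.5 209.8] tool x ang 173.1 F [-0.7  0.1 -0.6]
[[-0.987, 0.118, 0.107], [0.119, 0.993, 0.002], [-0.106, 0.014, -0.994]] [-0.13  1.16  0.13  0.02  1.74 -1.58]
```

Emit:
servo_tool --pt "0 -50 0 -10 0" --pt "0 -100 0 -10 0" --pt "0 -150 0 -10 0" --pt "0 -200 0 -20 0" --pt "0 -250 0 -20 0" --pt "0 -300 0 -20 0" --pt "0 -350 0 -20 0" --pt "0 -400 0 -20 0" --pt "0 -450 0 -20 0" --pt "0 -500 0 -20 0"

```text
time: 16.8
tool_pos: [1.0022, -0.0364, 0.2338]
ee_rot: [0.179, 2.993, 0.013]
wrist_force: [0.1, -0.3, 0.3]
finger_gap: 0.004
grasp_force: 0.0
```

Emit:
servo_tool --pt "0 -500 0 0 0" --pt "0 -500 0 0 0" --pt "0 -500 0 0 0" --pt "0 -500 0 0 0" --pt "0 -500 0 0 0" --pt "0 -500 0 0 0" --pt "0 -500 0 0 0" --pt "0 -500 0 0 0" --pt "0 -500 0 0 0" --pt "0 -500 0 0 0"

```text
time: 17.8
tool_pos: [1.0171, -0.0586, 0.2101]
ee_rot: [0.177, 2.957, 0.013]
wrist_force: [0.3, 0.8, -0.0]
finger_gap: 0.006
grasp_force: 0.0
```

```bash
python3 where.py
```

```text
17.8 tcp [ 1.01705239 -0.05857298  0.21009857] jig xy mm [462.6 166.4] tool x ang 173.1 F [ 0.3  0.8 -0. ]
[[-0.977, 0.117, 0.179], [0.119, 0.993, -0.002], [-0.178, 0.019, -0.984]] [-0.18  1.21  0.13  0.03  1.62 -1.62]
```

Emit:
servo_tool --pt "0 -500 0 -150 0" --pt "0 -500 0 -150 0" --pt "0 -500 0 -150 0" --pt "0 -500 0 -150 0" --pt "0 -500 0 -150 0" --pt "0 -500 0 -150 0" --pt "0 -500 0 -150 0" --pt "0 -500 0 -150 0" --pt "0 -500 0 -150 0" --pt "0 -500 0 -150 0"

```text
time: 18.8
tool_pos: [1.0089, -0.0745, 0.2785]
ee_rot: [0.175, 2.921, 0.012]
wrist_force: [-0.0, -0.7, -0.3]
finger_gap: 0.006
grasp_force: 0.0
```

Emit:
servo_tool --pt "0 -500 0 -150 0" --pt "0 -500 0 -150 0" --pt "0 -500 0 -150 0" --pt "0 -500 0 -150 0" --pt "0 -500 0 -150 0" --pt "0 -500 0 -150 0" --pt "0 -500 0 -150 0" --pt "0 -500 0 -150 0" --pt "0 -500 0 -150 0" --pt "0 -500 0 -150 0"

```text
time: 19.8
tool_pos: [0.9994, -0.0861, 0.3377]
ee_rot: [0.173, 2.884, 0.011]
wrist_force: [0.8, 0.2, -0.0]
finger_gap: 0.009
grasp_force: 0.0
```

```bash
python3 where.py
```

```text
19.8 tcp [ 0.99938812 -0.08613829  0.33771977] jig xy mm [448.3 136.9] tool x ang 173.0 F [ 0.8  0.2 -0. ]
[[-0.961, 0.117, 0.25], [0.119, 0.993, -0.008], [-0.249, 0.022, -0.968]] [-0.21  1.08  0.13  0.05  1.68 -1.65]
```

Emit:
servo_tool --pt "0 -500 0 0 0" --pt "0 -500 0 0 0" --pt "0 -500 0 0 0" --pt "0 -500 0 0 0" --pt "0 -500 0 0 0" --pt "0 -500 0 0 0" --pt "0 -500 0 0 0" --pt "0 -500 0 0 0" --pt "0 -500 0 0 0" --pt "0 -500 0 0 0"

```text
time: 20.8
tool_pos: [1.0165, -0.0961, 0.3175]
ee_rot: [0.171, 2.847, 0.009]
wrist_force: [0.8, -0.2, -0.6]
finger_gap: 0.006
grasp_force: 0.0
```

Emit:
servo_tool --pt "0 -500 0 0 0" --pt "0 -500 0 0 0" --pt "0 -500 0 0 0" --pt "0 -500 0 0 0" --pt "0 -500 0 0 0" --pt "0 -500 0 0 0" --pt "0 -500 0 0 0" --pt "0 -500 0 0 0" --pt "0 -500 0 0 0" --pt "0 -500 0 0 0"

```text
time: 21.8
tool_pos: [1.0282, -0.1036, 0.3126]
ee_rot: [0.169, 2.81, 0.006]
wrist_force: [0.3, 0.1, 0.0]
finger_gap: 0.003
grasp_force: 0.0
```

Emit:
servo_tool --pt "0 -500 0 0 0" --pt "0 -500 0 0 0" --pt "0 -500 0 0 0" --pt "0 -500 0 0 0" --pt "0 -500 0 0 0" --pt "0 -500 0 0 0" --pt "0 -500 0 0 0" --pt "0 -500 0 0 0" --pt "0 -500 0 0 0" --pt "0 -500 0 0 0"

```text
time: 22.8
tool_pos: [1.0363, -0.1092, 0.3193]
ee_rot: [0.168, 2.774, 0.004]
wrist_force: [0.1, -0.5, 0.6]
finger_gap: 0.005
grasp_force: 0.0
```

Emit:
servo_tool --pt "0 -500 0 -100 0" --pt "0 -500 0 -100 0" --pt "0 -500 0 -100 0" --pt "0 -500 0 -100 0" --pt "0 -500 0 -100 0" --pt "0 -500 0 -100 0" --pt "0 -500 0 -100 0" --pt "0 -500 0 -100 0" --pt "0 -500 0 -100 0" --pt "0 -500 0 -100 0"

```text
time: 23.8
tool_pos: [1.0232, -0.1126, 0.3839]
ee_rot: [0.166, 2.737, 0.001]
wrist_force: [-0.5, -0.5, 0.2]
finger_gap: 0.005
grasp_force: 0.0
```

```bash
python3 where.py
```

```text
23.8 tcp [ 1.02321974 -0.11260281  0.38385799] jig xy mm [475.1 113.5] tool x ang 172.7 F [-0.5 -0.5  0.2]
[[-0.914, 0.116, 0.388], [0.116, 0.993, -0.023], [-0.388, 0.025, -0.921]] [-0.24  1.05  0.13  0.07  1.57 -1.67]
```

Emit:
servo_tool --pt "0 -500 0 0 0" --pt "0 -500 0 0 0" --pt "0 -500 0 0 0" --pt "0 -500 0 0 0" --pt "0 -500 0 0 0" --pt "0 -500 0 0 0" --pt "0 -500 0 0 0" --pt "0 -500 0 0 0" --pt "0 -500 0 0 0" --pt "0 -500 0 0 0"

```text
time: 24.8
tool_pos: [1.0306, -0.1162, 0.3923]
ee_rot: [0.165, 2.701, -0.001]
wrist_force: [0.2, 0.6, 1.0]
finger_gap: 0.005
grasp_force: 0.0
```

Emit:
servo_tool --pt "0 -500 0 0 0" --pt "0 -500 0 0 0" --pt "0 -500 0 0 0" --pt "0 -500 0 0 0" --pt "0 -500 0 0 0" --pt "0 -500 0 0 0" --pt "0 -500 0 0 0" --pt "0 -500 0 0 0" --pt "0 -500 0 0 0" --pt "0 -500 0 0 0"

```text
time: 25.8
tool_pos: [1.0346, -0.1189, 0.4087]
ee_rot: [0.163, 2.664, -0.004]
wrist_force: [0.3, 0.1, 0.1]
finger_gap: 0.003
grasp_force: 0.0
```

```bash
python3 where.py
cat > go.py <<'E'
import sys
from where import *
# jig-frame targets x y z (mm) -> tool shift from current pose
s=telemetry.sense();M=R.from_rotvec(s["ee_rot"]).as_matrix();Q=np.eye(3);Q[:2,:2]=E
a=np.array(list(map(float,sys.argv[1:]))).reshape(-1,3)
cur=np.r_[E@(s["tool_pos"][:2]-J),s["tool_pos"][2]]*1e3
print("cur",cur.round(1)); print("tool axes in jig (cols)",(Q@M).round(3).tolist())
for t in a: print(t,((Q@M).T@(t-cur)).round(1))
E
python3 go.py 300 -150 330  -80 -150 330  -40 -160 200
```

```text
25.8 tcp [ 1.03459134 -0.11887641  0.4087306 ] jig xy mm [487.2 108.6] tool x ang 172.6 F [0.3 0.1 0.1]
[[-0.883, 0.116, 0.454], [0.114, 0.993, -0.031], [-0.455, 0.025, -0.89]] [-0.24  1.03  0.13  0.08  1.52 -1.68]
cur [487.2 108.6 408.7]
tool axes in jig (cols) [[-0.891, -0.003, 0.455], [0.009, 1.0, 0.023], [-0.455, 0.025, -0.89]]
[ 300. -150.  330.] [ 200.2 -260.   -21. ]
[ -80. -150.  330.] [ 538.6 -259.  -193.8]
[ -40. -160.  200.] [ 562.  -272.3  -60.1]
```

```bash
python3 go.py 40 -110 300
```

```text
cur [487.2 108.6 408.7]
tool axes in jig (cols) [[-0.891, -0.003, 0.455], [0.009, 1.0, 0.023], [-0.455, 0.025, -0.89]]
[  40. -110.  300.] [ 445.7 -220.1 -111.6]
```

Emit:
servo_tool --pt "0 37 -18 -9 0" --pt "0 78 -38 -19 0" --pt "0 119 -58 -29 0" --pt "0 160 -79 -40 0" --pt "0 201 -99 -50 0" --pt "0 242 -119 -60 0" --pt "0 283 -139 -71 0" --pt "0 324 -160 -81 0" --pt "0 364 -180 -91 0" --pt "0 404 -200 -101 0"

```text
time: 26.8
tool_pos: [0.6161, -0.2651, 0.3121]
ee_rot: [0.162, 2.663, -0.005]
wrist_force: [0.6, 0.2, 0.8]
finger_gap: 0.007
grasp_force: 0.0
```

Emit:
servo_tool --pt "0 30 -15 -8 0" --pt "0 42 -20 -10 0" --pt "0 42 -20 -10 0"

```text
time: 27.1
tool_pos: [0.5733, -0.2801, 0.3015]
ee_rot: [0.166, 2.664, -0.005]
wrist_force: [0.1, 0.6, 0.1]
finger_gap: 0.006
grasp_force: 0.0
```

```bash
python3 go.py 40 -112 170 61 -112 102 61 -85 102; python3 where.py
python3 - <<'E'
from where import *
T=load("top0"); 
for z in(.115,.125,.13):
    p=ray(T,(290+428/5,165+165/5),z)[:2];q=ray(T,(290+342/5,165+175/5),.062)[:2];print(z,(E@(p-J)*1e3).round(1),(E@(q-J)*1e3).round(1))
E
```

```text
cur [  48.2 -106.1  301.5]
tool axes in jig (cols) [[-0.891, -0.001, 0.455], [0.011, 1.0, 0.023], [-0.455, 0.025, -0.89]]
[  40. -112.  170.] [ 67.   -9.2 113.2]
[  61. -112.  102.] [ 79.2 -10.9 183.3]
[ 61. -85. 102.] [ 79.5  16.1 183.9]
27.1 tcp [ 0.57325614 -0.28009234  0.3014835 ] jig xy mm [  48.2 -106.1] tool x ang 172.5 F [0.1 0.6 0.1]
[[-0.883, 0.118, 0.454], [0.116, 0.993, -0.031], [-0.455, 0.025, -0.89]] [-0.76 -0.11  1.81  0.34  1.09 -2.31]
0.115 [ 61.5 -56.4] [ 59.6 -27.8]
0.125 [ 59.9 -53.7] [ 59.6 -27.8]
0.13 [ 59.1 -52.3] [ 59.6 -27.8]
```

Emit:
servo_tool --pt "0 22 -3 37 0" --pt "0 45 -6 75 0" --pt "0 67 -9 113 0" --pt "0 72 -10 148 0" --pt "0 77 -11 175 0" --pt "0 79 -11 183 0" --pt "0 79 -11 183 0"

```text
time: 27.8
tool_pos: [0.5869, -0.2862, 0.1015]
ee_rot: [0.161, 2.665, -0.002]
wrist_force: [0.4, -0.3, 0.3]
finger_gap: 0.004
grasp_force: 0.0
```

```bash
python3 go.py 61 -30 102  61 -10 101  61 0 96 61 8 88 61 14 78 61 17 70
```

```text
cur [  62.4 -110.6  101.5]
tool axes in jig (cols) [[-0.891, -0.004, 0.453], [0.008, 1.0, 0.025], [-0.453, 0.026, -0.891]]
[ 61. -30. 102.] [ 1.7 80.5  0.9]
[ 61. -10. 101.] [  2.3 100.5   2.3]
[61.  0. 96.] [  4.7 110.4   7. ]
[61.  8. 88.] [  8.4 118.2  14.3]
[61. 14. 78.] [ 13.  123.9  23.4]
[61. 17. 70.] [ 16.6 126.7  30.6]
```

Emit:
servo_tool --pt "0 0 18 0 0" --pt "0 0 36 0 0" --pt "0 1 52 0 0" --pt "0 1 64 0 0" --pt "0 2 74 0 0" --pt "0 2 83 1 0" --pt "0 2 91 1 0" --pt "0 2 99 2 0" --pt "0 3 105 4 0" --pt "0 4 110 7 0"

```text
time: 28.8
tool_pos: [0.5986, -0.1772, 0.0969]
ee_rot: [0.163, 2.664, -0.004]
wrist_force: [-0.2, -0.8, 0.5]
finger_gap: 0.003
grasp_force: 0.6
```

Emit:
servo_tool --pt "0 2 4 3 0" --pt "0 4 8 7 0" --pt "0 7 12 12 0" --pt "0 9 14 17 0" --pt "0 10 15 19 0"

```text
time: 29.3
tool_pos: [0.5999, -0.1618, 0.0752]
ee_rot: [0.163, 2.665, -0.003]
wrist_force: [-0.1, -1.0, 1.1]
finger_gap: 0.007
grasp_force: 0.8
```

```bash
python3 go.py 61 16 75 61 17 68 61 17 65 61 17 62 61 17 140
python3 - <<'E'
from h import *
shot("side","side4"); s=cv2.imread("pics/side4.png")[110:260,230:400]; cv2.imwrite("pics/s4.png",cv2.resize(s,None,fx=3,fy=3,interpolation=cv2.INTER_CUBIC))
E
```

```text
cur [60.6 14.5 75.2]
tool axes in jig (cols) [[-0.891, -0.003, 0.454], [0.009, 1.0, 0.024], [-0.454, 0.025, -0.891]]
[61. 16. 75.] [-0.3  1.5  0.4]
[61. 17. 68.] [2.9 2.3 6.6]
[61. 17. 65.] [4.2 2.2 9.3]
[61. 17. 62.] [ 5.6  2.2 12. ]
[ 61.  17. 140.] [-29.8   4.1 -57.5]
```

View pics/s4.png

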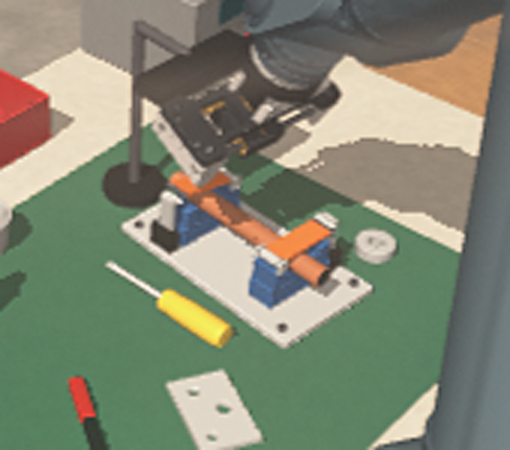

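The rear strap is folded over the tube at (210,180) with the leaned tool above it, clear of the lamp. I press it down.

Emit:
servo_tool --pt "0 2 2 3 0" --pt "0 3 2 6 0" --pt "0 4 2 9 0" --pt "0 5 2 11 0" --pt "0 6 2 13 0" --pt "0 7 2 14 0" --pt "0 7 2 14 0"

```text
time: 30.05
tool_pos: [0.6021, -0.16, 0.0638]
ee_rot: [0.161, 2.661, -0.004]
wrist_force: [-15.9, 5.2, 25.5]
finger_gap: 0.008
grasp_force: 12.8
```

Emit:
servo_tool --pt "0 0 0 -10 0" --pt "0 0 0 -30 0" --pt "0 0 0 -70 0" --pt "0 0 0 -115 0" --pt "0 0 0 -160 0" --pt "0 0 0 -200 0" --pt "0 0 0 -200 0"

```text
time: 30.75
tool_pos: [0.5105, -0.1549, 0.2446]
ee_rot: [0.162, 2.655, -0.011]
wrist_force: [0.5, -0.6, 0.3]
finger_gap: 0.005
grasp_force: 0.0
```

```bash
python3 where.py
python3 - <<'E'
from h import *
shot("side","side5");shot("wrist","w5"); s=cv2.imread("pics/side5.png")[130:250,250:380]; w=cv2.imread("pics/w5.png")
cv2.imwrite("pics/combo5.png",np.hstack([cv2.resize(s,(400,370),interpolation=cv2.INTER_CUBIC),cv2.resize(w,(400,370))]))
E
```

```text
30.75 tcp [ 0.51050805 -0.15485272  0.24462384] jig xy mm [-29.   10.8] tool x ang 172.7 F [ 0.5 -0.6  0.3]
[[-0.879, 0.116, 0.462], [0.112, 0.993, -0.036], [-0.463, 0.02, -0.886]] [-0.64 -0.38  2.14  0.3   0.99 -2.21]
```

View pics/combo5.png

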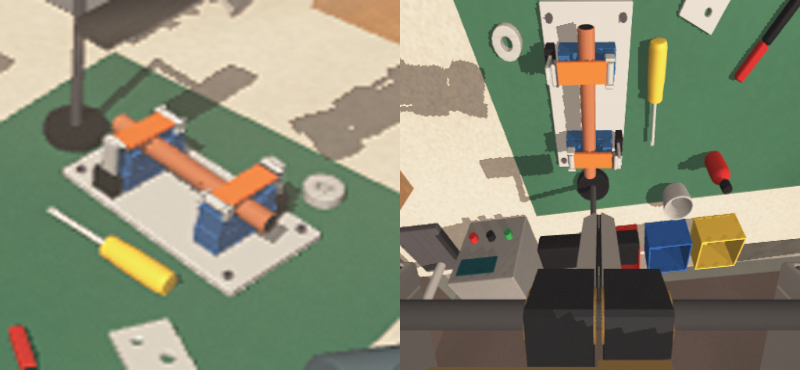

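Both straps lie flat under their catches, the tube sticks out at both ends, and nothing else has moved.

```bash
python3 -c "
from h import *
print(ctrl.sign_off())"
```

```text
the job is handed in; nothing more can be done
None
```

I handed the job in at about 31 s: the last pictures show the tube centred in both saddles, both straps shut under their catches and nothing else visibly moved, though sign-off returned no verdict.

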